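# Gauge a wooden blank and set the tweezers to its mark

## Task

Press down the black knob of the height gauge until the sprung foot rests on the wooden blank beneath it, hold it there a moment to read its height, then let the foot spring fully back up. Then pick the sprung tweezers up off their rest by the two blue finger studs and squeeze them until the black index stands at the mark of the colour the gauge showed (green for the thin blank: 10 mm between the tips; red for the thick one: 20 mm). Finish while still holding the tweezers level in the air, a good 50 mm above their place on the rest, with that gap kept steady, and leave both blanks and everything else where they are.

Things in the scene. Friction and masses are not known exactly. Their poses are not given: they have to be found in the camera images.
- gauge_knob (a point): Centre of the top face of the gauge's black knob (30 mm across, 15 mm tall), 135 mm above the table when up; the highest part of the gauge, free from above. Pushed straight down it lowers a steel foot (20 mm across) on the same shaft. x and y axes are the gauge's.
- gauge_foot (a joint): Downward travel of the sprung foot, m: 0 fully up (springs back by itself), 0.032 lowest stop; about 0.026 resting on the thin blank (pointer on the green band of the white scale on the column), about 0.018 on the thick one (red band). The spring pushes back 1.5 N when up, 4 N at 0.026; to count, the foot presses the blank with over 1 N more for half a second.
- anvil (a point): Centre of the steel spot on the gauge's wooden base (100 x 210 x 12 mm) where the blank to be measured lies, straight under the knob, 12 mm above the table. The aluminium column stands 52 mm from it along the gauge's -y, up to 97 mm above the table, with the scale on its +x face.
- blank_thin_center (a point): Centre of the thin round wooden blank, 44 mm across, 8 mm thick, lying flat on the gauge base: either on the anvil under the foot or on the grey parking spot 95 mm along the gauge's +y. Not to be moved.
- blank_thick_center (a point): Centre of the thick round wooden blank, 44 mm across, 16 mm thick, same wood; it lies on whichever of the two spots the thin one does not. Not to be moved.
- tweezers_grip (a point): Point midway between the blue studs of the steel tweezers, at half height (37 mm above the table on the rest); x runs from heel to tips, z up. Lying flat, 160 mm long, 10 mm high, about 70 g, balance point about 27 mm behind this point; heel end 110 mm behind it, tips 55 mm ahead. Studs: upright cylinders 12 mm across, 14 mm tall, one outside each blade at this x; blade positions: see blade_left.
- tip_left (a point): Inner face of the tip of the left (+y) blade. The distance between tip_left and tip_right is the tip gap: 34 mm when free, 3 mm at the closed stop.
- tip_right (a point): Inner face of the tip of the right (-y) blade, which carries the black index; the index runs along a white scale strip fixed to the left blade just behind the tips, with a red and a green mark.
- blade_left (a joint): Inward turn of the left blade, rad: 0 free, 0.047 at red, 0.080 at green, 0.103 stop. Width over the outsides of the studs (= opening of jaws squeezing them): 45.8 mm free, 37.0 mm at red, 30.7 mm at green. A blade pushes out at its stud with about 5.5 N free, 8 N at red, 10 N at green; both close equally. Stud 95 mm and tip 150 mm from the blade's pivot at the heel. Springs back.
- blade_right (a joint): The same for the right blade.
- rest: Wooden rest for the tweezers, origin under the studs at table height, x along the tweezers: a 4 mm base 150 x 70 mm, and two cross bars 10 mm thick, 66 mm wide, 32 mm tall, centred at x = -62 mm and +44 mm; between them the space beside the studs is free for fingers.
- bottle_white: Bystander, not to be moved: white plastic paint bottle, 56 mm across, 170 mm tall. Origin at its underside's centre.
- bottle_green: Bystander, not to be moved: green plastic paint bottle, 56 mm across, 170 mm tall. Origin at its underside's centre.
- tin: Bystander, not to be moved: open steel tin, 74 mm across, 100 mm tall. Origin at its underside's centre.
- paint_cup: Bystander, not to be moved: black paint cup, 68 mm across, 75 mm tall. Origin at its underside's centre.
- spool: Bystander, not to be moved: small wooden spool, 48 mm across, 44 mm tall. Origin at its underside's centre.
- brush: Bystander, not to be moved: flat brush with a green handle, about 200 mm long, lying along its x. Origin at its underside's centre.
- jewel_box: Bystander, not to be moved: six-sided blue painted box, 50 mm tall, about 87 mm across the corners. Origin at its underside's centre.
Mind the look-alikes: they are no part of the job. Several things look just like the rest: the one meant starts farthest from the robot's base.

How it is judged:
By the outcome, as a careful person would: the job done as asked, in the order asked, and still so for the second after the job is handed in, while the arm keeps its last pose, push and grip.
It also fails if it takes over 45 s, if anything falls off the work surface, if the arm or the gripper's body presses on something with over 40 N, if the wrist force passes 120 N, or if a joint passes its speed limit or range.

## Robot

A 6-joint arm with a two-finger parallel gripper is mounted at the origin on the work surface. World frame = base frame: x ahead of the robot, y to its left, z up, the work surface at z = 0. Lengths are in m, angles in degrees, forces in N, time in s.
With the tool pointing down it reaches from about 0.25 to 0.725 m from the base axis. Payload 9.7 kg.
Tool frame: the origin (TCP) lies at the very end of the fingers, on their centre line; the grasp point (between the pads) lies 19 mm behind it (bot.pinch_z is the distance from the TCP to the grasp point, in m); x points along the fingers, z is the direction in which the jaws open and shut, and the axes are right-handed (so a half turn about x gives the same grasp; the last joint's range is limited). The gripper opens to 85 mm and grips with 20 to 120 N. Pads are 22 mm wide; open, the fingers measure 114 mm over their backs; the gripper's body (76 mm by 85 mm) begins 54 mm behind the grasp point. The pads swing forward as they close: fully open they stand 13 mm farther back than shut.
Start: joints at [-77.235, 4.979, 10.078, 95.1, 0, 90], TCP at [0.122, -0.536, 0.231] pointing down, gripper open.
Joint ranges: [-179.16, 179.16], [-48.56, 103.87], [-65.8, 70.77], [-126.05, 130.52], [-82.76, 87.17], [-180, 180]. Speed limits (degrees/s): [127.2, 127.2, 147.25, 180, 180, 180].

## Interface

Orientations are given as [roll, pitch, yaw] about the fixed x, y, z axes, in that order (R = Rz(yaw) Ry(pitch) Rx(roll)).
In Python, from workcell import bot gives the robot as it stands.
- The arm moves only by the tool play_rows, never from a script. Its argument "rows" is a list of rows, each a list of 3 entries, a list of its own where there are three numbers: the shift along the tool's x, y, z in cm, then the turn about the tool's x in degrees, then the finger opening in cm, from 0 to 8.54. A call has 1 to 12 rows; each row is the pose to reach, as a shift and turn from the pose commanded when the call began, along the tool's axes at that moment; what a row does not reach only later rows make up. A row lasts 1/12 s, in which the tool goes at most 41.7 mm and 7.16 degrees, less where a joint would pass 70% of its speed; a pose out of reach is approached as far as the arm can. A call with a gripper value outside its range is refused whole. The fingers move at their own pace and stop on an object; "squeeze" is the grip in N (left out, the last holds). Time passes only in rows, so rows that repeat a pose let the fingers close. It gives the time, the measured TCP pose, the force and the opening at its end, in the units of the state.
- bot.get_obs(): the state, without advancing time (a new reading comes with each control period).
- bot.camera(name): name is "side" or "top" or "wrist"; returns (picture, depth): 480x640x3 uint8, blue, green, red; 480x640 float32, m along the optical axis (not along the pixel's ray), 0 where there is no reading.
- bot.camera_model(name): a dict with "fx", "fy", "cx", "cy" (pixels), "k1" (the pictures are not rectified: a ray, as slopes to the right and down, at radius r is drawn at 1 + k1 r^2 times it, then the intrinsics apply), "origin" and "attitude" of the camera in the world; the wrist camera has in their place "mount" (4x4, takes a point from camera to tool coordinates, whose origin is the TCP and whose axes are the tool frame's). Camera axes: x right, y down, z forward; pixel columns grow to the right and rows downward; lengths in m; the calibration is good to about 2 mm. A picture is of the moment at which its call begins: read the wrist's pose just before it. camera_model takes no time and is no camera call.
- bot.job_done(): hands the job in, once; it reports no verdict.
The state is a dict: "time": time; "q": joint angles; "qd": joint speeds; "joint_efforts": joint torques, N m; "ee_pos": TCP position; "tcp_rot": TCP orientation; "wrist_force": force on the tool from outside, world axes, zero at the start; "torque": the same for the moment, N m; "opening": finger opening in m.
Only numpy, scipy, OpenCV 4.12 (cv2) and the standard library are available. Lean on these libraries where they do the work, as an engineer would, in place of code of your own. Each camera call takes 0.05 s, during which the arm holds its last target.

## Working session

There is one attempt and no reset: what is moved stays moved. The work goes in short steps, Python scripts to look and compute and a tool call to move; the robot and the scene stay as the last step left them, time stands still between calls to the robot, and variables do not carry over. Pictures are saved under pics/ and viewed, and the job is handed in when it is done.

Besides the shell and the picture viewer there is one more tool, called after "Emit:" as name(argument=value, ...) on one line, values as JSON. play_rows: Moves the arm, as the interface text tells. Its arguments: {"type":"object","properties":{"rows":{"type":"array"},"squeeze":{"type":"number"}},"required":["rows"]}

```bash
ls; mkdir -p pics; python3 - <<'E'
from workcell import bot
import cv2,numpy as np
print(bot.get_obs())
for n in("side","top","wrist"):
    p,d=bot.camera(n);cv2.imwrite(f"pics/{n}0.png",p);np.save(f"pics/{n}0.npy",d);print(n,bot.camera_model(n))
E
```

```text
pics
{'time': 0.0, 'q': array([-7.72348668e+01,  5.01110172e+00,  1.00323792e+01,  9.50981420e+01,
        1.33156195e-03,  9.00012650e+01]), 'qd': array([-0.00057646, -0.04331613, -0.08664708, -0.05531626, -0.04868102,
        0.05042447]), 'joint_efforts': array([ 4.49500812e-04, -5.20383954e+01,  4.64807940e+01,  1.61785068e-02,
        1.93490723e-05,  8.82787901e-06]), 'ee_pos': array([ 0.1214806 , -0.53617905,  0.23056446]), 'tcp_rot': array([179.00880169,  89.92312396, 101.77266899]), 'wrist_force': array([-0.65166724,  0.3253741 ,  0.48371168]), 'torque': array([-0.00996122,  0.03591013,  0.01999113]), 'opening': 0.08558960058547521}
side {'fx': 518.5781018689486, 'fy': 518.5781018689486, 'cx': 310.0112596631066, 'cy': 235.9656700303098, 'k1': -0.10493194307630577, 'origin': array([0.28512081, 0.70283693, 1.01939951]), 'attitude': array([-141.81124637,   -0.45646611, -161.17102207])}
top {'fx': 462.1784775780479, 'fy': 462.1784775780479, 'cx': 320.3533410417887, 'cy': 236.67886896942136, 'k1': -0.03563183398046253, 'origin': array([0.31476796, 0.01169207, 1.29569146]), 'attitude': array([-169.11585379,    0.58441774,  -90.21055626])}
wrist {'fx': 370.3033524198556, 'fy': 370.3033524198556, 'cx': 318.64342478467756, 'cy': 248.82191601966267, 'k1': -0.009540107005172386, 'mount': array([[-3.37479442e-04, -3.03513356e-01,  9.52827124e-01,
        -1.43054480e-01],
       [ 2.97604009e-05, -9.52827181e-01, -3.03513363e-01,
         7.74197457e-02],
       [ 9.99999943e-01, -7.40730034e-05,  3.30592265e-04,
         1.00021276e-03],
       [ 0.00000000e+00,  0.00000000e+00,  0.00000000e+00,
         1.00000000e+00]])}
```

View pics/top0.png

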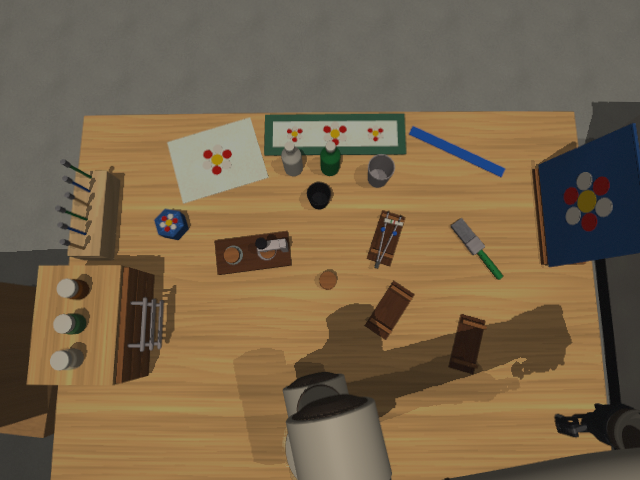

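View pics/side0.png

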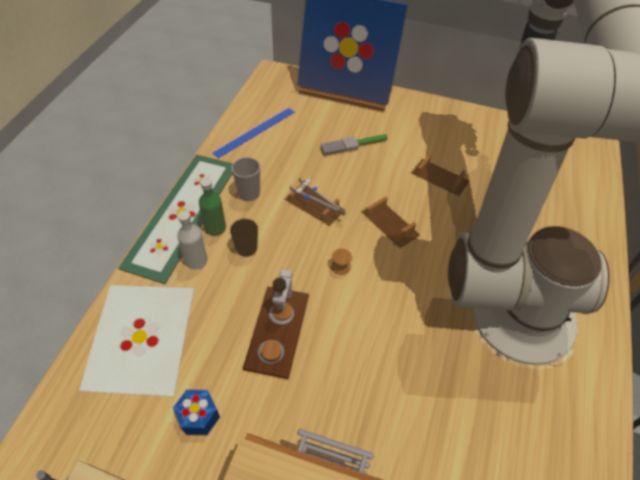

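View pics/wrist0.png

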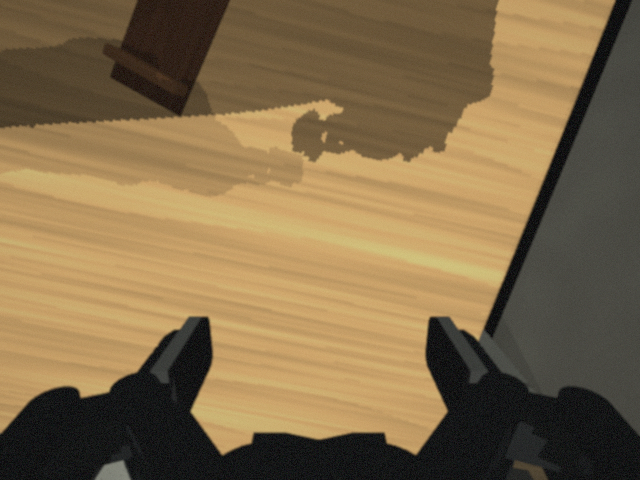

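The top view shows the gauge with its base around (253,252) and the tweezers on the far rest at (386,238). The bottles, tin and cup are above them in the picture, which is farther ahead of the robot. I'll enlarge both areas.

```bash
cat > h.py <<'E'
import numpy as np,cv2
from scipy.spatial.transform import Rotation as R
from workcell import bot
def pose(n,obs=None):
    m=bot.camera_model(n)
    if 'mount' in m:
        o=obs or bot.get_obs(); T=np.eye(4);T[:3,:3]=R.from_euler('xyz',o['tcp_rot'],degrees=True).as_matrix();T[:3,3]=o['ee_pos']
        T=T@m['mount']
    else:
        T=np.eye(4);T[:3,:3]=R.from_euler('xyz',m['attitude'],degrees=True).as_matrix();T[:3,3]=m['origin']
    return m,T
def ray(n,u,v,obs=None):
    m,T=pose(n,obs)
    K=np.array([[m['fx'],0,m['cx']],[0,m['fy'],m['cy']],[0,0,1.]])
    p=cv2.undistortPoints(np.array([[[u,v]]],float),K,np.array([m['k1'],0,0,0.]))[0,0]
    return T[:3,3],T[:3,:3]@np.array([p[0],p[1],1.])
def atz(n,u,v,z,obs=None):
    o,d=ray(n,u,v,obs);return o+d*(z-o[2])/d[2]
def atd(n,u,v,dep,obs=None):
    o,d=ray(n,u,v,obs);return o+d*dep
def proj(n,P,obs=None):
    m,T=pose(n,obs); p=(np.asarray(P)-T[:3,3])@T[:3,:3]
    K=np.array([[m['fx'],0,m['cx']],[0,m['fy'],m['cy']],[0,0,1.]])
    return cv2.projectPoints(p.reshape(-1,1,3),np.zeros(3),np.zeros(3),K,np.array([m['k1'],0,0,0.]))[0].reshape(-1,2)
def crop(src,dst,u0,v0,w,h,s):
    p=cv2.imread(src)[v0:v0+h,u0:u0+w];cv2.imwrite(dst,cv2.resize(p,None,fx=s,fy=s,interpolation=cv2.INTER_CUBIC))
E
python3 - <<'E'
from h import *
crop('pics/top0.png','pics/tg.png',205,220,100,65,8)
crop('pics/top0.png','pics/tt.png',350,200,70,72,8)
crop('pics/side0.png','pics/sg.png',230,260,90,120,5)
crop('pics/side0.png','pics/st.png',275,165,85,65,8)
E
```

```text
(no output)
```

View pics/tg.png

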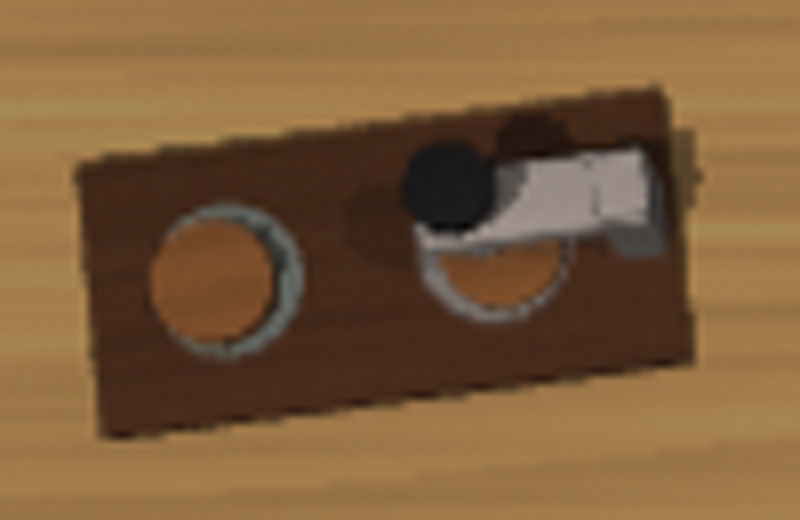

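View pics/tt.png

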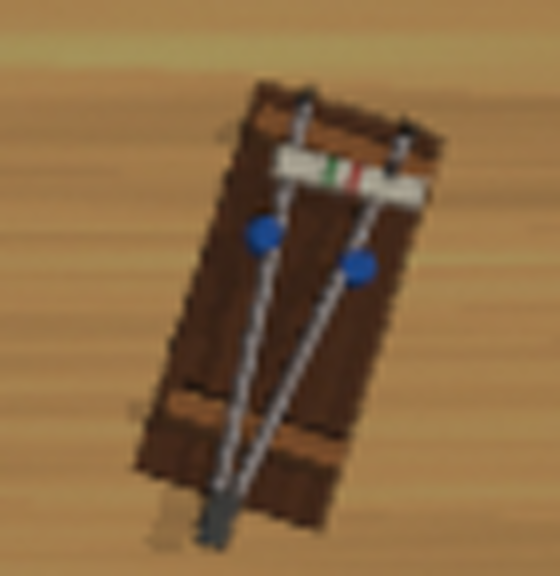

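View pics/sg.png

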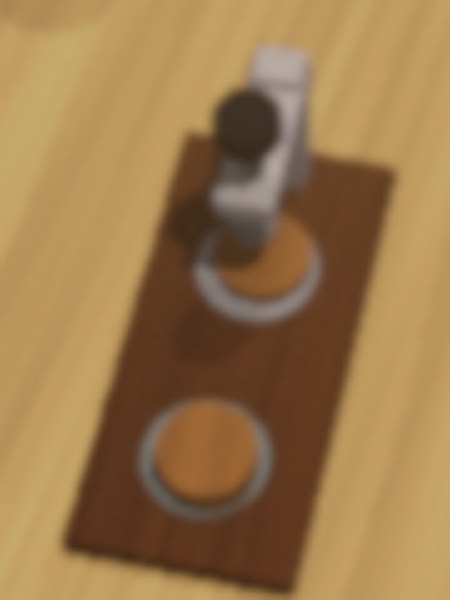

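View pics/st.png

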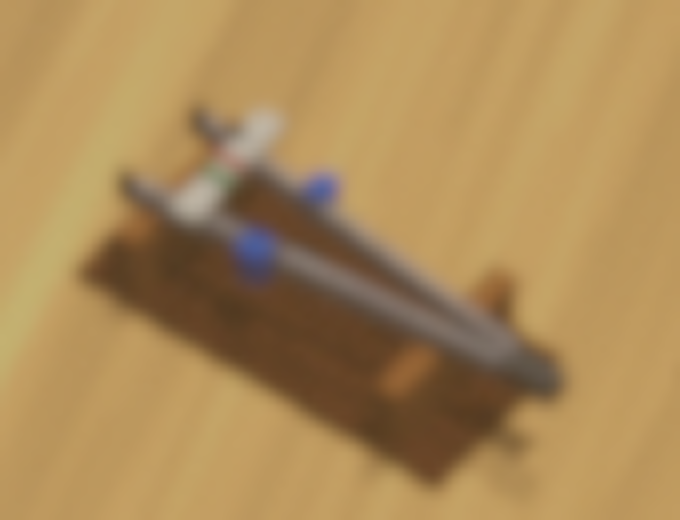

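In the crops, the knob centre is at top (260.9,243.4) and side (279.4,285). The studs are at top (383.1,229.3) and (394.9,233.6), the heel is around (376.5,267), and the tips are near (388.3,212) and (400.8,216.4).

```bash
python3 - <<'E'
from h import *
np.set_printoptions(precision=4,suppress=True)
print('knob',atz('top',260.9,243.4,.135),atz('side',279.4,285,.135))
c=[atz('top',205+a/8,220+b/8,.012) for a,b in((78,165),(660,88),(693,362),(102,436))]
print('base',np.array(c),np.mean(c,0))
D=c[0]-c[1]+c[3]-c[2]; print('gauge +y dir deg',np.degrees(np.arctan2(D[1],D[0])))
for n,u,v in(('top',205+262/8,220+280/8),):pass
print('studs L,R', atz('top',350+263/8,200+235/8,.044),atz('top',350+360/8,200+268/8,.044))
print('side studs', atz('side',275+255/8,165+250/8,.042),atz('side',275+320/8,165+188/8,.042))
print('heel',atz('top',350+214/8,200+525/8,.037),'tips',atz('top',350+303/8,200+98/8,.042),atz('top',350+404/8,200+130/8,.042))
r=np.array([atz('top',350+a/8,200+b/8,.004) for a,b in((258,85),(440,135),(325,528),(140,468))]);print(r.mean(0),r)
d=np.load('pics/top0.npy');
print('blank parked z',[atd('top',u,v,d[v,u])[2].round(4) for u,v in((230,254),(232,256),(233,253),(229,256))])
print('blank anvil z',[atd('top',u,v,d[v,u])[2].round(4) for u,v in((265,255),(267,256),(269,255),(268,254))])
print('base z',[atd('top',u,v,d[v,u])[2].round(4) for u,v in((248,262),(220,270),(285,261))], 'knob z',[atd('top',u,v,d[v,u])[2].round(4) for u,v in((260,243),(262,244))])
E
```

```text
knob [0.5214 0.1747 0.135 ] [0.5207 0.1818 0.135 ]
base [[0.552  0.3234 0.012 ]
 [0.5786 0.1171 0.012 ]
 [0.4807 0.1046 0.012 ]
 [0.4556 0.3112 0.012 ]] [0.5167 0.2141 0.012 ]
gauge +y dir deg 97.14647008411764
studs L,R [ 0.5751 -0.1493  0.044 ] [ 0.5633 -0.1825  0.044 ]
side studs [ 0.5751 -0.1469  0.042 ] [ 0.5641 -0.1795  0.042 ]
heel [ 0.4753 -0.1305  0.037 ] tips [ 0.6242 -0.165   0.042 ] [ 0.6126 -0.1998  0.042 ]
[ 0.559  -0.1638  0.004 ] [[ 0.6385 -0.1543  0.004 ]
 [ 0.6197 -0.219   0.004 ]
 [ 0.4782 -0.1732  0.004 ]
 [ 0.4998 -0.1087  0.004 ]]
blank parked z [np.float64(0.0199), np.float64(0.0258), np.float64(0.0262), np.float64(0.0257)]
blank anvil z [np.float64(0.0153), np.float64(0.0233), np.float64(0.0153), np.float64(0.0178)]
base z [np.float64(0.0101), np.float64(0.0099), np.float64(0.0083)] knob z [np.float64(0.1359), np.float64(0.1328)]
```

```bash
cat >> h.py <<'E'
def tgt(P,obs=None):
    o=obs or bot.get_obs(); A=R.from_euler('xyz',o['tcp_rot'],degrees=True).as_matrix()
    return (np.asarray(P)-o['ee_pos'])@A*100
E
python3 - <<'E'
from h import *
np.set_printoptions(precision=4,suppress=True)
o=bot.get_obs();print(o['time']);A=R.from_euler('xyz',o['tcp_rot'],degrees=True).as_matrix();print(A)
print('z yaw',np.degrees(np.arctan2(A[1,2],A[0,2])))
print('to above knob',tgt([.521,.178,.20]))
E
```

```text
0.15
[[-0.0002  0.9753  0.2209]
 [ 0.001   0.2209 -0.9753]
 [-1.     -0.     -0.001 ]]
z yaw -77.23674481536419
to above knob [  3.1368  54.7436 -60.8293]
```

Emit:
play_rows(rows=[[[0,3,-3],0,0],[[0,6,-7],0,0],[[0,9,-10],5,0],[[0,12,-13],5,0]], squeeze=40)

```text
time: 0.48
ee_pos: [0.2044, -0.3904, 0.2309]
tcp_rot: [-165.1, 90.0, 112.3]
wrist_force: [1.1, -0.4, -0.2]
opening: 0.0388
```

```bash
python3 - <<'E'
from h import *
np.set_printoptions(precision=4,suppress=True)
o=bot.get_obs();print(o)
A=R.from_euler('xyz',o['tcp_rot'],degrees=True).as_matrix()
print('z yaw',np.degrees(np.arctan2(A[1,2],A[0,2])))
print('to above knob',tgt([.521,.178,.20]))
E
```

```text
{'time': 0.4833, 'q': array([-62.37  ,  -9.8673,  -4.2991,  95.6008,   0.003 , 110.2198]), 'qd': array([ 54.3816, -36.2073, -31.398 ,   4.0108,   0.3797,  47.1791]), 'joint_efforts': array([-10.4337, -30.9631,  47.7792,   0.2872,  -0.2271,  -0.5354]), 'ee_pos': array([ 0.2044, -0.3904,  0.2309]), 'tcp_rot': array([-165.1051,   89.9673,  112.3051]), 'wrist_force': array([ 1.0702, -0.4486, -0.248 ]), 'torque': array([-0.0688, -0.0034,  0.0259]), 'opening': 0.038832995902451505}
z yaw -82.58982862417692
to above knob [  3.1086  38.731  -52.2757]
```

Emit:
play_rows(rows=[[[0,2.5,-3.3],-7,0],[[0,5,-6.6],-14,0],[[0,7.5,-10],-21,0],[[0,10,-13.4],-28,0],[[0,12.5,-16.8],-35,0],[[0,15,-20.2],-42,0],[[0,17.5,-23.6],-49,0],[[0,20,-27],-56,0],[[0,22.5,-30.4],-63,0],[[0,25,-33.8],-70,0],[[0,27.5,-37],-77,0],[[0,30,-40],-84,0]])

```text
time: 1.48
ee_pos: [0.4475, 0.0467, 0.2313]
tcp_rot: [-8.1, 90.0, -5.9]
wrist_force: [0.2, -1.5, 0.4]
opening: 0.0
```

```bash
python3 - <<'E'
from h import *
np.set_printoptions(precision=4,suppress=True)
o=bot.get_obs();print(o['time'],o['q'],o['ee_pos'])
A=R.from_euler('xyz',o['tcp_rot'],degrees=True).as_matrix()
print('z yaw',np.degrees(np.arctan2(A[1,2],A[0,2])))
print('to above knob',tgt([.521,.178,.20]))
E
```

```text
1.4833 [ 5.9579 -8.6635 -3.1993 95.4401 -0.0051 93.8092] [0.4475 0.0467 0.2313]
z yaw 2.1486814532942327
to above knob [ 3.1371 12.8479  7.838 ]
```

Emit:
play_rows(rows=[[[0,2.5,1.5],-7,0],[[0,5,3],-14,0],[[0,7.5,4.5],-21,0],[[0,10,6],-28,0],[[0,12,7.2],-35,0],[[0,12.6,7.7],-42,0],[[0,12.6,7.7],-49,0],[[0,12.6,7.7],-56,0],[[0,12.6,7.7],-63,0],[[0,12.6,7.7],-68,0],[[0,12.6,7.7],-68,0],[[0,12.6,7.7],-68,0]])

```text
time: 2.48
ee_pos: [0.5202, 0.1726, 0.2311]
tcp_rot: [124.3, 90.0, -166.1]
wrist_force: [-0.3, -0.7, -0.4]
opening: 0.0001
```

```bash
python3 - <<'E'
from h import *
np.set_printoptions(precision=4,suppress=True)
o=bot.get_obs();print(o['time'],o['q'],o['ee_pos'],o['wrist_force'])
A=R.from_euler('xyz',o['tcp_rot'],degrees=True).as_matrix()
print('z yaw',np.degrees(np.arctan2(A[1,2],A[0,2])))
p,d=bot.camera('wrist');cv2.imwrite('pics/w1.png',p)
print(proj('wrist',[[.521,.178,.135],o['ee_pos']],o))
E
```

```text
2.4833 [18.3577  4.7284  9.7869 95.0808  0.0018 38.7596] [0.5202 0.1726 0.2311] [-0.3065 -0.6841 -0.3693]
z yaw 69.59809747659709
[[328.0911 248.9446]
 [320.965  318.8485]]
```

View pics/w1.png

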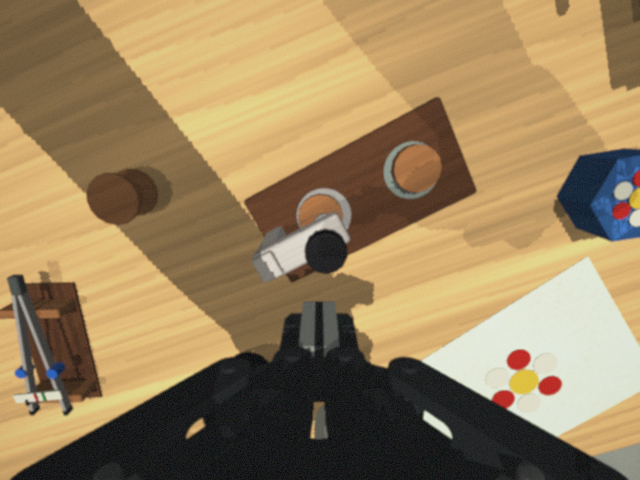

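The wrist view shows the knob centre at about (325.5,251), and the closed fingertips end near (320,302).

```bash
python3 - <<'E'
from h import *
np.set_printoptions(precision=4,suppress=True)
K=atz('wrist',325.5,251,.135);print(K);print(tgt([K[0],K[1],.138]))
crop('pics/w1.png','pics/w1c.png',285,210,80,80,7)
E
```

```text
[0.5218 0.1758 0.135 ]
[ 9.3108 -0.0413  0.3609]
```

View pics/w1c.png

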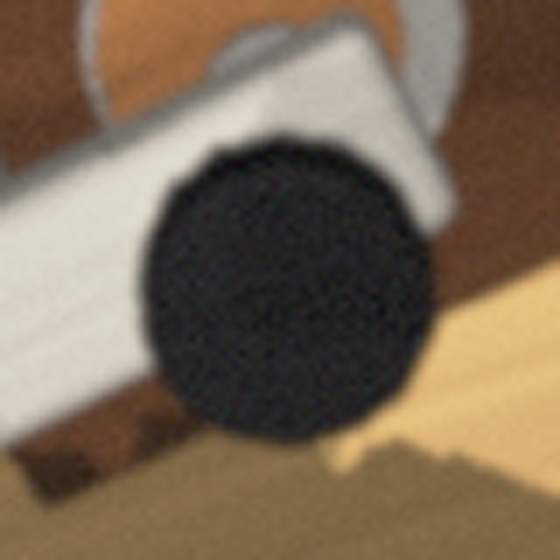

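Emit:
play_rows(rows=[[[2,0,0.4],0,0],[[4,0,0.4],0,0],[[6,0,0.4],0,0],[[7.5,0,0.4],0,0],[[8.5,0,0.4],0,0],[[9.2,0,0.4],0,0],[[9.6,0,0.4],0,0],[[10,0,0.4],0,0],[[10.4,0,0.4],0,0],[[10.8,0,0.4],0,0],[[10.8,0,0.4],0,0]])

```text
time: 3.45
ee_pos: [0.5218, 0.1764, 0.1231]
tcp_rot: [-54.3, 90.0, 15.4]
wrist_force: [-0.6, -0.7, 2.4]
opening: -0.0
```

Emit:
play_rows(rows=[[[0.3,0,0],0,0],[[0.6,0,0],0,0],[[0.9,0,0],0,0],[[1.1,0,0],0,0],[[1.1,0,0],0,0]])

```text
time: 3.87
ee_pos: [0.5219, 0.1764, 0.112]
tcp_rot: [-55.0, 90.0, 14.7]
wrist_force: [1.4, -0.8, 3.0]
opening: 0.0002
```

Emit:
play_rows(rows=[[[0.1,0,0],0,0],[[0.2,0,0],0,0],[[0.3,0,0],0,0],[[0.35,0,0],0,0],[[0.35,0,0],0,0]])

```text
time: 4.28
ee_pos: [0.5218, 0.1765, 0.1091]
tcp_rot: [-53.0, 90.0, 16.7]
wrist_force: [0.7, 0.3, 4.1]
opening: -0.0001
```

Emit:
play_rows(rows=[[[0.05,0,0],0,0],[[0.1,0,0],0,0],[[0.1,0,0],0,0]])

```text
time: 4.53
ee_pos: [0.5219, 0.1765, 0.109]
tcp_rot: [-50.8, 89.9, 18.9]
wrist_force: [-0.7, -0.8, 11.5]
opening: -0.0002
```

Contact: force rose to 11.5 N with the foot stopped at about 0.026 travel. I'll hold and look.

Emit:
play_rows(rows=[[[0,0,0],0,0],[[0,0,0],0,0],[[0,0,0],0,0],[[0,0,0],0,0],[[0,0,0],0,0],[[0,0,0],0,0],[[0,0,0],0,0],[[0,0,0],0,0],[[0,0,0],0,0],[[0,0,0],0,0],[[0,0,0],0,0],[[0,0,0],0,0]])

```text
time: 5.53
ee_pos: [0.5219, 0.1765, 0.109]
tcp_rot: [-51.1, 89.9, 18.6]
wrist_force: [0.1, -1.2, 11.2]
opening: 0.0002
```

```bash
python3 - <<'E'
from h import *
print(bot.get_obs()['wrist_force'])
p,_=bot.camera('side');cv2.imwrite('pics/s2.png',p)
p,_=bot.camera('wrist');cv2.imwrite('pics/w2.png',p)
crop('pics/s2.png','pics/s2c.png',230,260,90,90,6)
E
```

```text
[ 0.12459846 -1.18266083 11.23237635]
```

View pics/s2c.png

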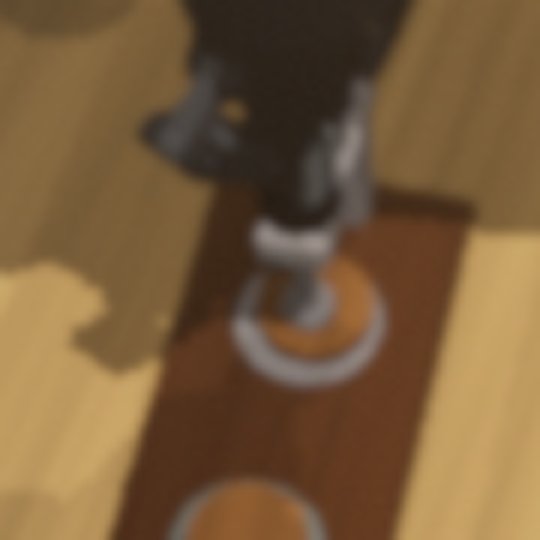

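View pics/w2.png

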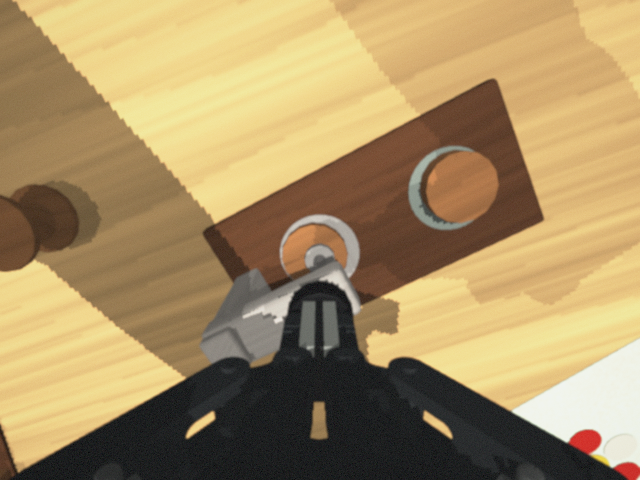

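The foot rests on the blank: travel was 26 mm at 11 N, the parked blank is clearly the taller one, so the reading is green. Next I release the knob and rise.

Emit:
play_rows(rows=[[[-1,0,0],0,0],[[-2,0,0],0,0],[[-3,0,0],0,0],[[-4.5,0,0],0,0],[[-7,0,0],0,0],[[-10,0,0],0,0],[[-12,0,0],0,0],[[-12,0,0],0,0],[[-12,0,0],0,0]])

```text
time: 6.38
ee_pos: [0.522, 0.1765, 0.2292]
tcp_rot: [-48.6, 89.9, 21.2]
wrist_force: [0.7, -0.0, -0.9]
opening: -0.0002
```

```bash
python3 - <<'E'
from h import *
np.set_printoptions(precision=4,suppress=True)
o=bot.get_obs();print(o['time'],o['q'],o['ee_pos'],o['wrist_force'])
A=R.from_euler('xyz',o['tcp_rot'],degrees=True).as_matrix()
print('z yaw',np.degrees(np.arctan2(A[1,2],A[0,2])),A)
print('to above tweezers',tgt([.5695,-.165,.20]))
p,_=bot.camera('wrist');cv2.imwrite('pics/w3.png',p)
d=bot.camera('wrist')[1]
E
```

```text
6.3833 [18.6826  4.9664  9.8322 94.7592  0.0046 38.9174] [0.522  0.1765 0.2292] [ 0.7017 -0.0205 -0.9459]
z yaw 69.76523261478586 [[ 0.0017 -0.9383  0.3459]
 [ 0.0007  0.3459  0.9383]
 [-1.     -0.0014  0.0012]]
to above tweezers [  2.9052 -16.2659 -30.4058]
```

View pics/w3.png

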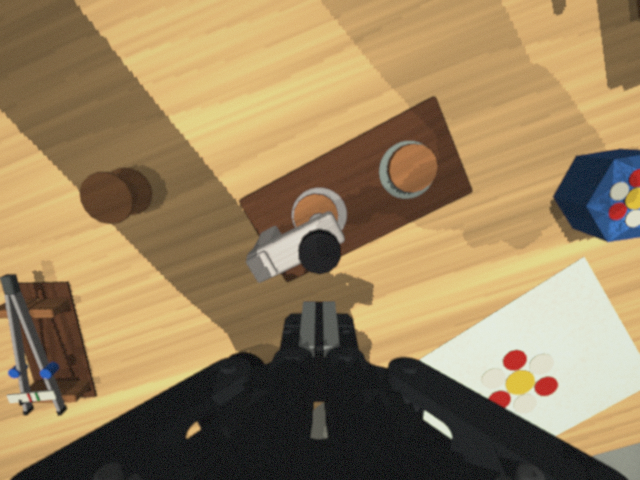

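The knob is back up at (320,251). Moving above the tweezers with the jaws opening.

Emit:
play_rows(rows=[[[0,-1.6,-3],0,6.5],[[0,-3.2,-6],0,6.5],[[0,-4.8,-9],0,6.5],[[0,-6.4,-12],0,6.5],[[0,-8,-15],0,6.5],[[0,-9.6,-18],0,6.5],[[0,-11.2,-21],0,6.5],[[0,-12.8,-24],0,6.5],[[0,-14.4,-27],0,6.5],[[0,-15.6,-29.2],0,6.5],[[0,-16.3,-30.4],0,6.5],[[0,-16.3,-30.4],0,6.5]])

```text
time: 7.48
ee_pos: [0.569, -0.1675, 0.226]
tcp_rot: [101.0, 89.9, 170.6]
wrist_force: [-0.1, 0.6, -0.7]
opening: 0.065
```

```bash
python3 - <<'E'
from h import *
np.set_printoptions(precision=4,suppress=True)
o=bot.get_obs();print(o['time'],o['q'],o['ee_pos'],o['wrist_force'],o['opening'])
A=R.from_euler('xyz',o['tcp_rot'],degrees=True).as_matrix()
print('z yaw',np.degrees(np.arctan2(A[1,2],A[0,2])))
p,_=bot.camera('wrist');cv2.imwrite('pics/w4.png',p)
crop('pics/w4.png','pics/w4c.png',240,140,160,150,5)
E
```

```text
7.4833 [-16.3936  11.1059  16.3207  95.3636  -0.0183   4.0034] [ 0.569  -0.1675  0.226 ] [-0.0776  0.5876 -0.6695] 0.06500974263386014
z yaw 69.60303336841793
```

View pics/w4.png

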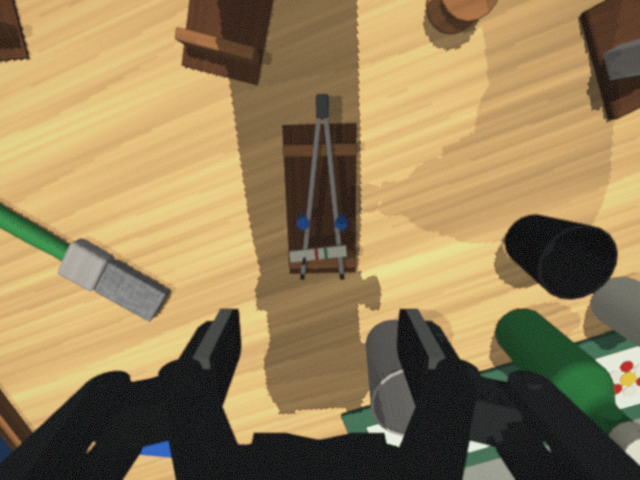

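View pics/w4c.png

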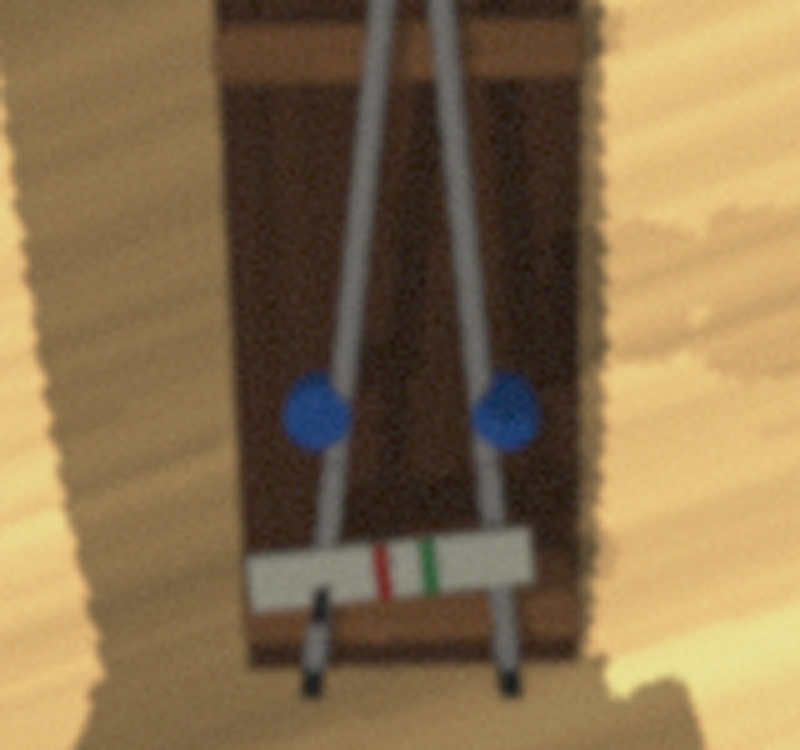

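Studs' tops are at (303.4,222.2) and (341.4,222.0), with the heel at (322,106). The tip midpoint is at (322.3,276.5).

```bash
python3 - <<'E'
from h import *
np.set_printoptions(precision=4,suppress=True)
o=bot.get_obs()
a=atz('wrist',303.4,222.2,.044);b=atz('wrist',341.4,222.0,.044);m=(a+b)/2
h=atz('wrist',321.8,100,.042);t=(atz('wrist',302.3,276,.042)+atz('wrist',341.9,276,.042))/2
print(a,b,m,'sep',np.linalg.norm(a-b),'yaw',np.degrees(np.arctan2(*(b-a)[1::-1])),'axis yaw+90',np.degrees(np.arctan2(*(t-h)[1::-1]))+90,h,t)
print(tgt([m[0],m[1],.200]),tgt([m[0],m[1],.018]))
for z in(.13,.02):print(tgt([m[0],m[1],z]))
p=cv2.imread('pics/w4.png')
E
```

```text
[ 0.5645 -0.1801  0.044 ] [ 0.5762 -0.148   0.044 ] [ 0.5703 -0.164   0.044 ] sep 0.03426212580206161 yaw 69.97229022679036 axis yaw+90 69.90615235382234 [ 0.4737 -0.1291  0.042 ] [ 0.62   -0.1826  0.042 ]
[ 2.6399 -0.0643  0.2298] [20.8399 -0.1087  0.2299]
[ 9.6399 -0.0813  0.2298]
[20.6399 -0.1082  0.2299]
```

Emit:
play_rows(rows=[[[2,-0.1,0.2],-0.3,6.5],[[5,-0.1,0.2],-0.3,6.5],[[8,-0.1,0.2],-0.3,6.5],[[11,-0.1,0.2],-0.3,6.5],[[13,-0.1,0.2],-0.3,6.5],[[14,-0.1,0.2],-0.3,6.5],[[14,-0.1,0.2],-0.3,6.5],[[14,-0.1,0.2],-0.3,6.5]])

```text
time: 8.2
ee_pos: [0.5711, -0.1629, 0.0884]
tcp_rot: [0.5, 90.0, 70.7]
wrist_force: [-1.1, -0.8, -0.2]
opening: 0.0652
```

```bash
python3 - <<'E'
from h import *
np.set_printoptions(precision=4,suppress=True)
o=bot.get_obs();print(o['time'],o['ee_pos'],o['wrist_force'],o['opening'])
A=R.from_euler('xyz',o['tcp_rot'],degrees=True).as_matrix()
print('z yaw',np.degrees(np.arctan2(A[1,2],A[0,2])),tgt([.5703,-.1640,.018]))
p,_=bot.camera('wrist');cv2.imwrite('pics/w5.png',p)
E
```

```text
8.2 [ 0.5711 -0.1629  0.0884] [-1.0554 -0.7897 -0.2271] 0.06521206548727435
z yaw 70.11893750581523 [ 7.0406  0.039  -0.1327]
```

View pics/w5.png

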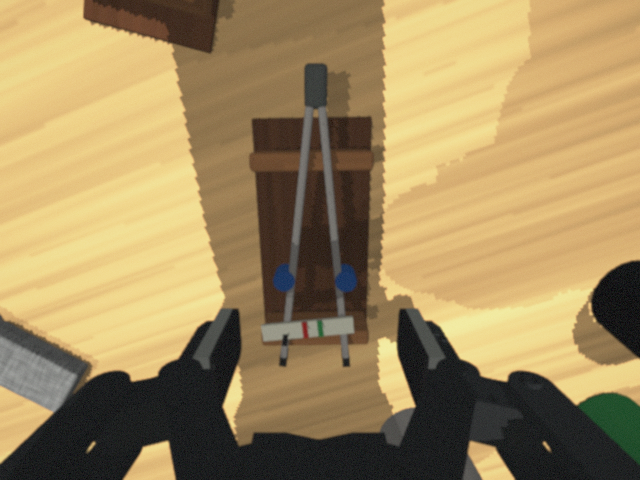

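```bash
python3 - <<'E'
from h import *
np.set_printoptions(precision=4,suppress=True)
crop('pics/w5.png','pics/w5c.png',250,240,130,130,5)
a=atz('wrist',284.5,278,.044);b=atz('wrist',345.5,278,.044);m=(a+b)/2
print(a,b,m,np.linalg.norm(a-b),tgt([m[0],m[1],.018]))
E
```

```text
[ 0.5645 -0.1816  0.044 ] [ 0.5758 -0.1502  0.044 ] [ 0.5702 -0.1659  0.044 ] 0.03339947730256667 [ 7.1294  0.0585 -0.3027]
```

View pics/w5c.png

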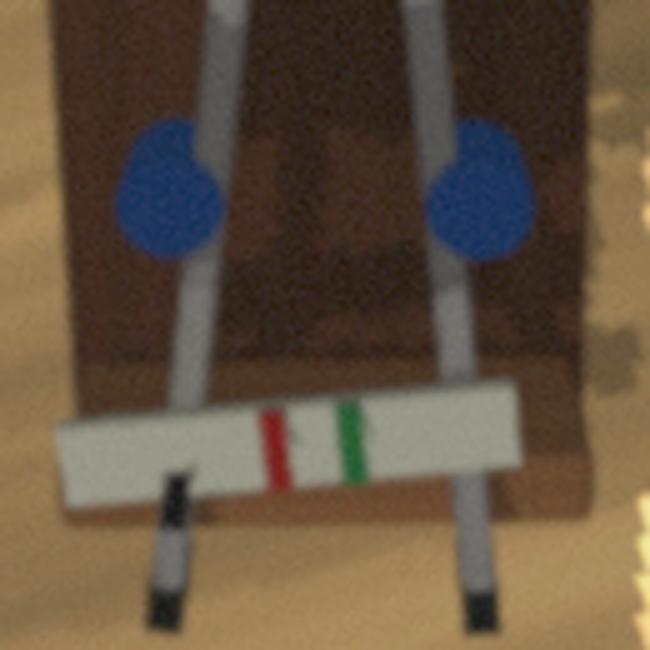

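```bash
python3 - <<'E'
from h import *
np.set_printoptions(precision=4,suppress=True)
a=atz('wrist',283.6,281,.044);b=atz('wrist',346,281,.044);m=(a+b)/2
print(a,b,m,np.linalg.norm(a-b),tgt([m[0],m[1],.018]))
print(proj('wrist',bot.get_obs()['ee_pos']))
E
```

```text
[ 0.566  -0.1827  0.044 ] [ 0.5776 -0.1505  0.044 ] [ 0.5718 -0.1666  0.044 ] 0.03425765760062742 [ 7.1296 -0.1189 -0.3142]
[[320.9725 318.8668]]
```

Emit:
play_rows(rows=[[[1,-0.1,-0.27],0,6.5],[[2.5,-0.1,-0.27],0,6.5],[[4,-0.1,-0.27],0,6.5],[[5.2,-0.1,-0.27],0,6.5],[[6.2,-0.1,-0.27],0,6.5],[[6.8,-0.1,-0.27],0,6.5],[[7.1,-0.1,-0.27],0,6.5],[[7.1,-0.1,-0.27],0,6.5]])

```text
time: 8.92
ee_pos: [0.5709, -0.1666, 0.0164]
tcp_rot: [92.2, 90.0, 162.3]
wrist_force: [0.6, -0.3, -0.1]
opening: 0.0652
```

```bash
python3 - <<'E'
from h import *
np.set_printoptions(precision=4,suppress=True)
o=bot.get_obs();print(o['time'],o['ee_pos'],o['wrist_force'],o['opening'])
p,_=bot.camera('wrist');cv2.imwrite('pics/w6.png',p)
print(proj('wrist',o['ee_pos']))
E
```

```text
8.9167 [ 0.5709 -0.1666  0.0164] [ 0.6149 -0.3067 -0.1313] 0.06522047485529639
[[320.8535 317.5554]]
```

View pics/w6.png

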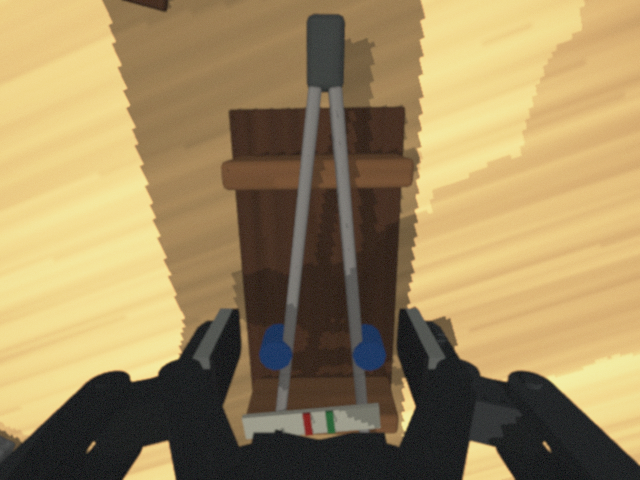

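```bash
python3 - <<'E'
from h import *
np.set_printoptions(precision=4,suppress=True)
o=bot.get_obs()
for z in(.037,.044):print(z,proj('wrist',[o['ee_pos'][0],o['ee_pos'][1],z]))
a=atz('wrist',275.5,352,.044);b=atz('wrist',369.5,352,.044);m=(a+b)/2
print(m,np.linalg.norm(a-b),tgt([m[0],m[1],.018]))
crop('pics/w6.png','pics/w6c.png',200,290,240,170,3)
E
```

```text
0.037 [[321.2634 344.2339]]
0.044 [[321.3851 354.829 ]]
[ 0.5703 -0.1659  0.044 ] 0.0339652797072856 [-0.0959  0.1175  0.04  ]
```

View pics/w6c.png

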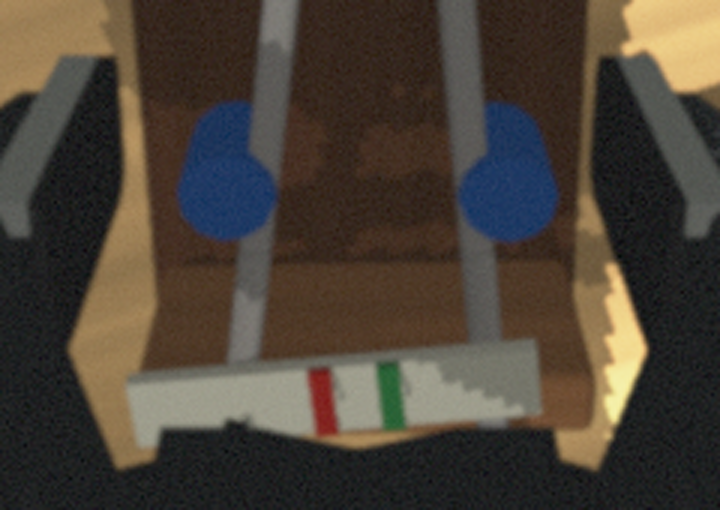

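Emit:
play_rows(rows=[[[0,0,0.08],0,6],[[0,0,0.08],0,5.5],[[0,0,0.08],0,5],[[0,0,0.08],0,4.7],[[0,0,0.08],0,4.4],[[0,0,0.08],0,4.2],[[0,0,0.08],0,4],[[0,0,0.08],0,3.8],[[0,0,0.08],0,3.6],[[0,0,0.08],0,3.4],[[0,0,0.08],0,3.3],[[0,0,0.08],0,3.3]], squeeze=40)

```text
time: 9.97
ee_pos: [0.5725, -0.1661, 0.0186]
tcp_rot: [-83.9, 89.8, -13.8]
wrist_force: [-0.3, 1.0, 10.1]
opening: 0.0332
```

```bash
python3 - <<'E'
from h import *
np.set_printoptions(precision=4,suppress=True)
o=bot.get_obs();print(o['time'],o['ee_pos'],o['wrist_force'],o['torque'],o['opening'])
p,_=bot.camera('wrist');cv2.imwrite('pics/w7.png',p)
E
```

```text
9.9667 [ 0.5725 -0.1661  0.0186] [-0.293   1.0382 10.0617] [0.0876 0.0963 0.0074] 0.03318353069789942
```

View pics/w7.png

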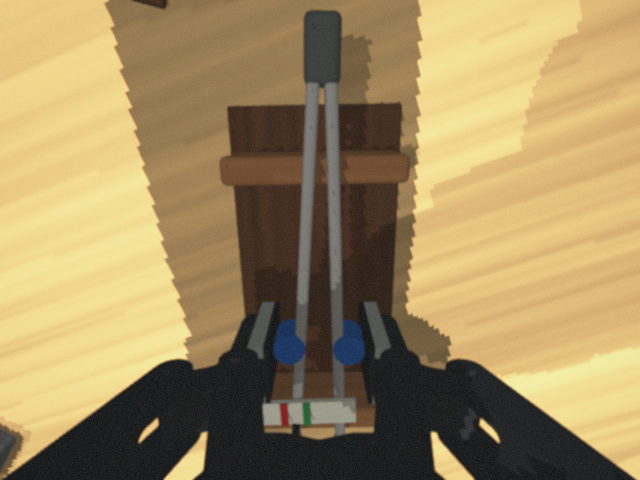

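Emit:
play_rows(rows=[[[-0.2,0,0.08],0,3.3],[[-0.4,0,0.08],0,3.3],[[-0.6,0,0.08],0,3.3],[[-0.9,0,0.08],0,3.3],[[-1.2,0,0.08],0,3.3],[[-1.5,0,0.08],0,3.3],[[-1.5,0,0.08],0,3.3]])

```text
time: 10.6
ee_pos: [0.5719, -0.1652, 0.0325]
tcp_rot: [-86.4, 90.0, -16.4]
wrist_force: [0.0, 0.0, -0.7]
opening: 0.0331
```

```bash
python3 - <<'E'
from h import *
np.set_printoptions(precision=4,suppress=True)
o=bot.get_obs();print(o['time'],o['ee_pos'],o['wrist_force'],o['torque'],o['opening'])
p,_=bot.camera('wrist');cv2.imwrite('pics/w8.png',p)
E
```

```text
10.6 [ 0.5719 -0.1652  0.0325] [ 0.0139  0.044  -0.7356] [-0.0072  0.0073  0.0226] 0.033053893495005406
```

View pics/w8.png

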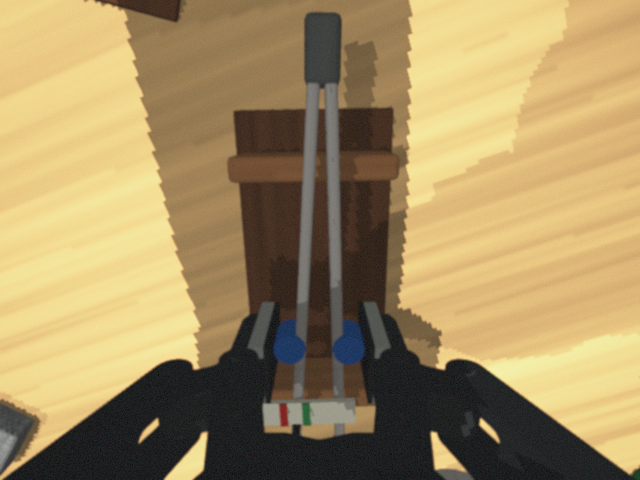

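Emit:
play_rows(rows=[[[-0.3,0,0],0,3.25],[[-0.8,0,0],0,3.2],[[-1.5,0,0],0,3.15],[[-2.2,0,0],0,3.1],[[-2.9,0,0],0,3.07],[[-3.6,0,0],0,3.07],[[-4.3,0,0],0,3.07],[[-5,0,0],0,3.07],[[-5.5,0,0],0,3.07],[[-5.7,0,0],0,3.07],[[-5.8,0,0],0,3.07],[[-5.8,0,0],0,3.07]])

```text
time: 11.65
ee_pos: [0.5716, -0.1651, 0.0898]
tcp_rot: [-72.7, 90.0, -2.7]
wrist_force: [-0.1, -0.5, -0.3]
opening: 0.0308
```

```bash
python3 - <<'E'
from h import *
np.set_printoptions(precision=4,suppress=True)
o=bot.get_obs();print(o['time'],o['ee_pos'],o['wrist_force'],o['torque'],o['opening'])
for n in('wrist','top','side'):
  p,d=bot.camera(n);cv2.imwrite(f'pics/{n}9.png',p);np.save(f'pics/{n}9.npy',d)
print(proj('top',[o['ee_pos']+[0,0,.02]]),proj('side',[o['ee_pos']+[0,0,.02]]))
crop('pics/wrist9.png','pics/w9c.png',240,310,160,135,5)
E
```

```text
11.65 [ 0.5716 -0.1651  0.0898] [-0.0542 -0.502  -0.2901] [ 0.0005 -0.0143  0.0038] 0.03080424260941555
[[391.9882 225.5093]] [[310.6988 172.8772]]
```

View pics/wrist9.png

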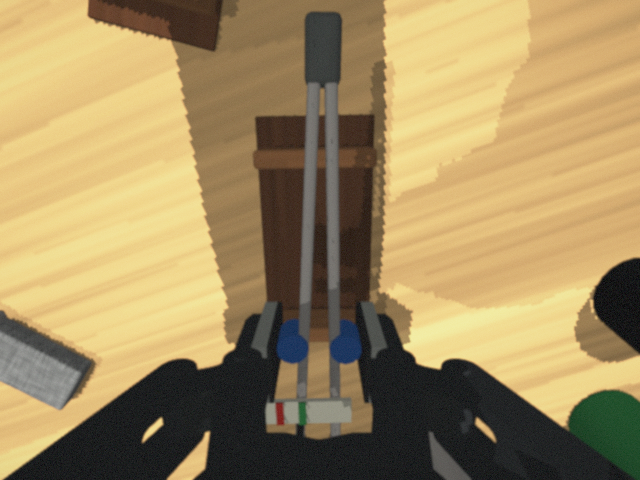

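View pics/w9c.png

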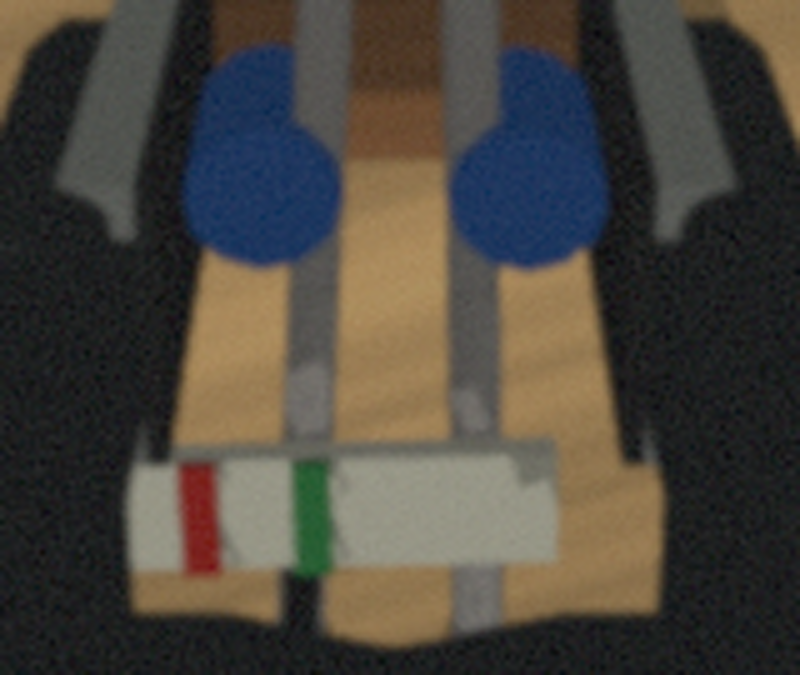

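View pics/side9.png

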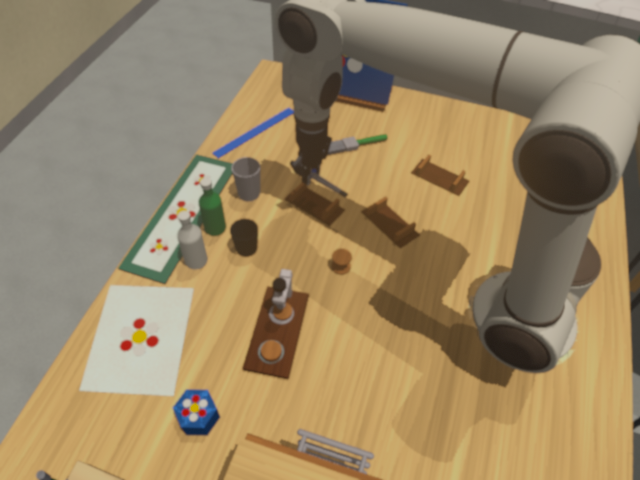

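View pics/top9.png

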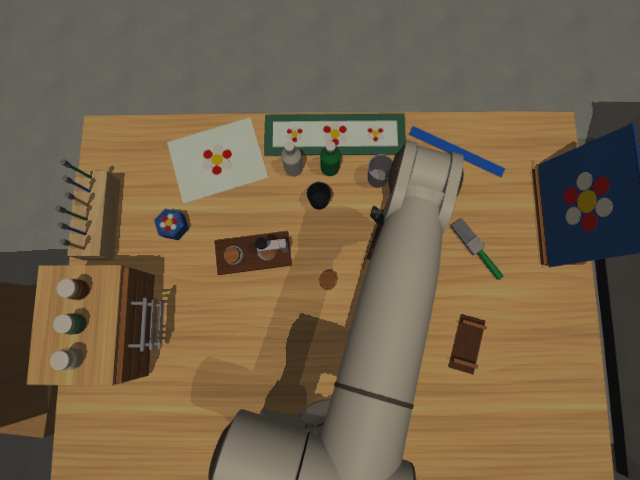

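```bash
python3 - <<'E'
from h import *
for f in('w6','w7','w8','wrist9'):
    p=cv2.imread(f'pics/{f}.png').astype(int)
    x=np.clip(p[...,0]-p[...,2],0,140)/110.  # blue-ness
    reg=x[300:375,240:400]
    # stud top faces: per-row subpixel edges
    out=[]
    for r in range(300,372):
        l=x[r,255:400]; 
        m=(l>0.5).astype(int); e=np.flatnonzero(np.diff(m))
        if len(e)==4:
            s=[255+i+(0.5-l[i])/(l[i+1]-l[i]) for i in e]; out.append((r,*np.round(s,2)))
    out=np.array(out)
    if len(out):
        w=out[:,2]-out[:,1]; w2=out[:,4]-out[:,3]
        k=np.argsort(-(w+w2))[:5]
        print(f,'outer',np.mean(out[k,4]-out[k,1]).round(2),'w',w[k].mean().round(2),w2[k].mean().round(2),'sep',np.mean((out[k,3]+out[k,4]-out[k,1]-out[k,2])/2).round(2),out[k,0])
d=np.load('pics/wrist9.npy');print(d[345:352,290:296].mean(),d[345:352,343:349].mean())
E
```

```text
w6 outer 124.31 w 30.5 30.55 sep 93.78 [355. 354. 356. 353. 352.]
w7 outer 89.84 w 30.01 29.76 sep 59.96 [349. 350. 351. 348. 352.]
w8 outer 89.49 w 29.93 30.08 sep 59.49 [350. 349. 348. 351. 347.]
wrist9 outer 83.04 w 29.37 29.22 sep 53.75 [348. 350. 349. 347. 351.]
0.1351156 0.13191107
```

```bash
python3 - <<'E'
from h import *
ps=[bot.camera('wrist')[0].astype(float) for _ in range(6)]
p=np.mean(ps,0).astype(np.uint8);cv2.imwrite('pics/w10.png',p)
crop('pics/w10.png','pics/w10c.png',258,385,100,55,8)
crop('pics/side9.png','pics/s9c.png',280,140,80,80,7)
print(bot.get_obs()['time'],bot.get_obs()['opening'])
q=p.astype(int)
for r in range(400,440,2): print(r,q[r,264:312].min(axis=1).tolist()) if r in(416,420,426,428,430,432,434) else None
E
```

```text
12.1 0.03106212631102823
416 [42, 78, 113, 130, 135, 134, 134, 133, 134, 133, 134, 120, 87, 52, 33, 30, 28, 29, 34, 57, 88, 114, 126, 134, 134, 134, 134, 133, 134, 133, 133, 134, 133, 127, 105, 73, 48, 41, 39, 39, 42, 53, 78, 102, 119, 129, 133, 134]
420 [35, 70, 110, 129, 134, 134, 133, 132, 134, 132, 134, 124, 93, 56, 35, 30, 27, 27, 34, 61, 95, 116, 125, 129, 133, 133, 133, 135, 133, 133, 134, 134, 133, 129, 112, 82, 53, 41, 35, 41, 41, 59, 91, 114, 113, 113, 123, 133]
426 [31, 35, 56, 67, 73, 76, 74, 75, 73, 74, 74, 72, 72, 71, 70, 70, 70, 71, 71, 73, 73, 75, 76, 74, 75, 76, 75, 76, 72, 75, 74, 73, 60, 38, 25, 26, 22, 27, 32, 44, 66, 74, 75, 78, 78, 77, 78, 79]
428 [31, 38, 52, 65, 73, 74, 74, 76, 75, 73, 75, 77, 75, 74, 76, 76, 75, 75, 77, 75, 76, 74, 75, 75, 74, 75, 72, 72, 73, 73, 73, 73, 57, 37, 26, 27, 23, 27, 27, 49, 67, 76, 79, 79, 81, 80, 78, 79]
430 [25, 34, 50, 65, 74, 73, 74, 74, 75, 75, 75, 74, 74, 73, 74, 74, 74, 72, 73, 73, 72, 70, 72, 72, 73, 73, 73, 74, 77, 76, 78, 75, 56, 37, 28, 27, 25, 24, 31, 51, 72, 77, 80, 78, 80, 78, 78, 77]
432 [24, 31, 40, 49, 52, 54, 54, 54, 54, 52, 54, 53, 54, 54, 51, 53, 52, 52, 52, 51, 51, 56, 57, 62, 68, 68, 70, 74, 76, 79, 77, 76, 56, 36, 24, 22, 24, 28, 34, 54, 73, 78, 77, 77, 76, 78, 77, 77]
434 [26, 29, 27, 26, 27, 30, 26, 29, 30, 28, 30, 30, 29, 26, 30, 29, 30, 30, 28, 30, 28, 30, 29, 31, 30, 36, 41, 43, 47, 49, 55, 56, 45, 30, 26, 28, 24, 25, 35, 53, 68, 71, 73, 75, 78, 80, 79, 78]
```

View pics/w10c.png

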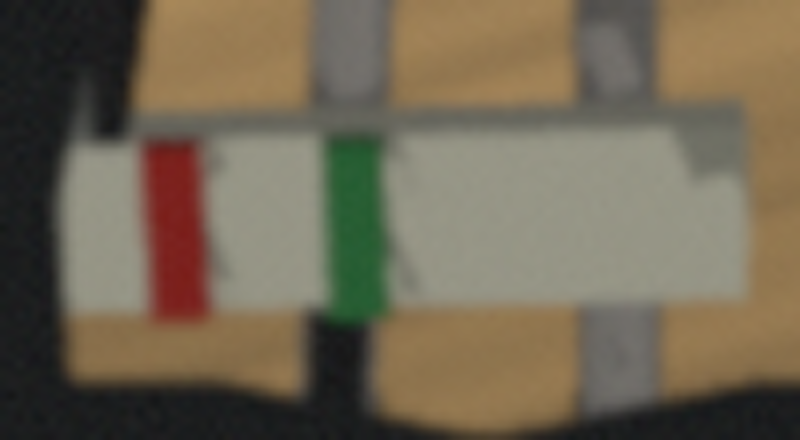

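View pics/s9c.png

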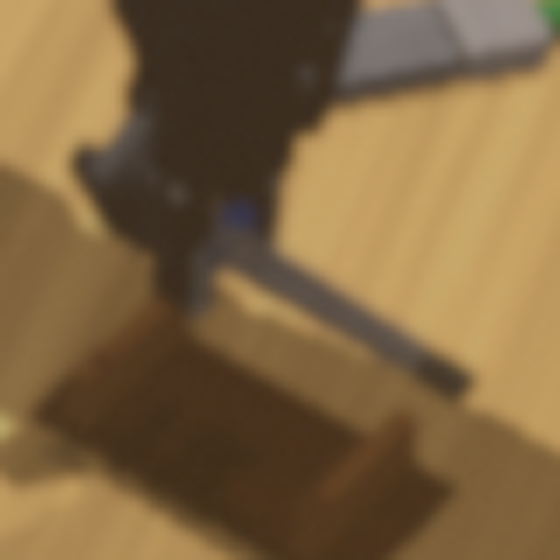

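The index in this averaged crop is centred at about x=299.8. The green mark is centred at about 302.6 and the red at about 280, so the gap is still near 11 mm. I'll squeeze slightly more.

Emit:
play_rows(rows=[[[0,0,0],0,3.04],[[0,0,0],0,3.01],[[0,0,0],0,3.01],[[0,0,0],0,3.01],[[0,0,0],0,3.01]])

```text
time: 12.52
ee_pos: [0.5716, -0.1651, 0.0898]
tcp_rot: [-85.1, 90.0, -15.1]
wrist_force: [0.8, -0.3, -0.5]
opening: 0.0304
```

```bash
cat > idx.py <<'E'
from h import *
import sys
O=[bot.get_obs()['opening']];ps=[]
for _ in range(5):
    ps.append(bot.camera('wrist')[0].astype(float));O.append(bot.get_obs()['opening'])
p=np.mean(ps,0);cv2.imwrite(sys.argv[1],p.astype(np.uint8))
def c(l,x0,thr):
    m=(l<thr).astype(int);e=np.flatnonzero(np.diff(m));return np.round([x0+i+(thr-l[i])/(l[i+1]-l[i]) for i in e],1)
q=p.min(axis=2)
for r in(412,416,420): print(r,c(q[r,268:320],268,85))
for r in(427,428,430,432): print(r,'idx',c(q[r,285:320],285,50))
o=bot.get_obs();print(o['time'],o['ee_pos'],o['wrist_force'],np.round(O,4))
E
python3 idx.py pics/w11.png
python3 -c "
from h import *
crop('pics/w11.png','pics/w11c.png',258,385,100,55,8)"
```

```text
412 [274.6 282.5 297.4 304.8]
416 [275.1 282.5 297.7 305.2]
420 [275.2 282.7 297.9 304.8]
427 idx [297.4 304.2]
428 idx [297.3 304.2]
430 idx [297.4 303.8]
432 idx [297.3 303.8]
12.7667 [ 0.57162256 -0.16506868  0.08981191] [-0.5214717   0.21652836 -1.33948698] [0.0304 0.0306 0.0303 0.0302 0.0304 0.0302]
```

View pics/w11c.png

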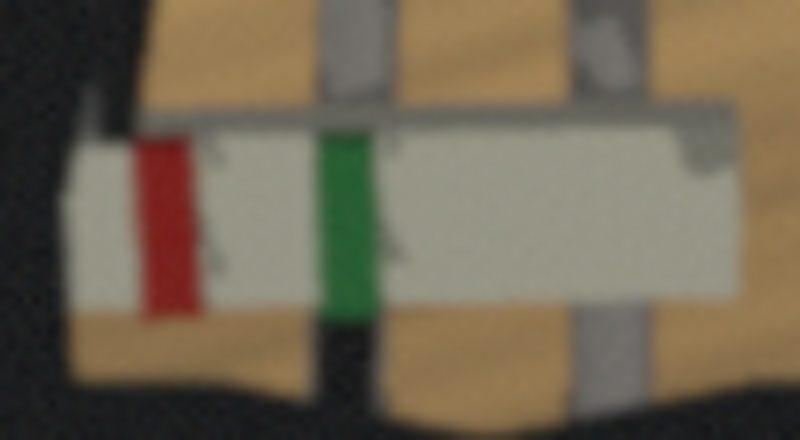

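The index now sits under the green mark: index centre 300.7, green about 301.7, where 22.4 px is 10 mm. I'll check that the tweezers are level and steady, and that nothing else moved.

```bash
python3 - <<'E'
from h import *
np.set_printoptions(precision=4,suppress=True)
o=bot.get_obs();p,d=bot.camera('wrist')
for nm,u,v in(('heel far',323,25),('heel',323,60),('heel near',323,76)):
    dd=np.median(d[v-3:v+4,u-6:u+7]);print(nm,atd('wrist',u,v,dd,o))
for v in(120,160,200,240,280,310):
    dd=[d[v-1:v+2,u].mean() for u in range(295,345)]
    us=np.argsort(dd)[:4]; print('blade',v,295+us,atd('wrist',295+us[0],v,np.median(np.sort(dd)[:4]),o))
print('strip',[atd('wrist',u,415,d[415,u],o) for u in(290,320,335)])
print('studs',[atd('wrist',u,350,np.median(d[346:353,u-3:u+4]),o) for u in(294,345)])
t,_=bot.camera('top');cv2.imwrite('pics/top12.png',t)
s,_=bot.camera('side');cv2.imwrite('pics/side12.png',s)
s0=cv2.imread('pics/side0.png')
for nm,(u,v,w,h) in dict(gauge=(240,265,75,115),white=(170,210,40,65),green=(196,180,32,60),tin=(228,155,36,50),cup=(228,215,34,45),spool=(328,245,28,32),jewel=(170,385,52,52)).items():
    g0=cv2.cvtColor(s0[v:v+h,u:u+w],6).astype(np.float32);g1=cv2.cvtColor(s[v:v+h,u:u+w],6).astype(np.float32)
    print(nm,cv2.phaseCorrelate(g0,g1))
o=bot.get_obs();print(o['time'],o['opening'],o['ee_pos'])
E
```

```text
heel far [ 0.4716 -0.1285  0.1117]
heel [ 0.4802 -0.1316  0.1119]
heel near [ 0.4843 -0.1331  0.1121]
blade 120 [335 334 328 330] [ 0.4973 -0.1338  0.1125]
blade 160 [307 326 332 313] [ 0.5056 -0.1461  0.1126]
blade 200 [312 333 334 309] [ 0.5181 -0.149   0.1128]
blade 240 [310 309 332 304] [ 0.5306 -0.1544  0.1129]
blade 280 [327 305 335 307] [ 0.5461 -0.1538  0.1133]
blade 310 [304 335 330 338] [ 0.5543 -0.1654  0.1131]
strip [array([ 0.5918, -0.185 ,  0.1179]), array([ 0.5971, -0.1748,  0.1162]), array([ 0.5988, -0.1693,  0.1165])]
studs [array([ 0.5674, -0.1742,  0.1151]), array([ 0.5737, -0.1566,  0.1152])]
gauge ((0.501718412198457, 0.0010725450409836412), 0.9618794371287028)
white ((0.005522190876625643, -0.006618974610397288), 1.0024814595778784)
green ((-0.006741549019029236, 0.09830416678162024), 0.9910604817171892)
tin ((0.07090645474709234, -0.27019158546712063), 0.8768047062555949)
cup ((0.058330228132408735, 0.5224275818176913), 0.9642504859853673)
spool ((-0.05481505908342932, 0.1142125967751646), 1.0049226348598799)
jewel ((-0.015468732118158357, -0.025437310900304766), 0.9662558526332159)
12.9167 0.030306193394468977 [ 0.5716 -0.1651  0.0898]
```

View pics/side12.png

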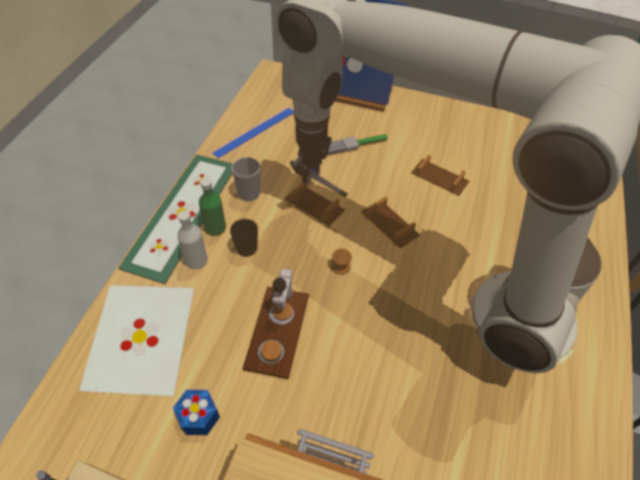

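```bash
python3 -c "
from workcell import bot
o=bot.get_obs();print(o['time'],o['opening'],o['wrist_force'],bot.job_done())"
```

```text
the job is handed in; nothing more can be done
12.9167 0.030306193394468977 [-0.75074384  0.87453779 -0.48111447] None
```

I measured the blank and handed the job in at 12.9 s. The arm was holding the tweezers level at the green mark, about 71 mm above their place on the rest.

- **Gauge:** I pressed the knob until the foot stopped at about 26 mm of travel, with about 11 N on the knob, and held it for over a second. That is the thin blank, so green. I worked this out from the travel, because I never had a view of the pointer on the scale. A picture afterwards showed the knob fully up again.
- **Tweezers:** I gripped them by the blue studs, lifted them, and squeezed them in the air. A depth check along the blades showed under 1° of tilt.
- **Tip gap:** my checks on the 10 mm gap disagree slightly.
    - The index against the green mark read about 10.4 mm.
    - The gripper opening (30.3 mm, against 30.7 mm nominal) suggests about 9.5 mm.
    - The stud positions from the depth picture gave 30.7 mm, which is 10 mm.
- **Other objects:** in the last side picture the white and green bottles, spool and jewel box lined up with the first one to about 0.1 px. The tin, cup and gauge with its blanks read 0.3 to 0.5 px, which I took as shadow changes. I did not compare the brush this way; the tool never went near it.
- **While closing on the studs:** the wrist force reached about 10 N on the rest, well under the limits. It cleared once the tweezers were lifted.

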